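# Levelling bar out of the slide-out tray

### The arm

A 6-joint arm with a two-finger parallel gripper is mounted at the origin on the work surface. World frame = base frame: x ahead of the robot, y to its left, z up, the work surface at z = 0. Lengths are in m, angles in rad, forces in N, time in s.
With the tool pointing down it reaches from about 0.225 to 0.875 m from the base axis. Payload 3.4 kg.
Tool frame: the origin (TCP) lies at the very end of the fingers, on their centre line; the grasp point (between the pads) lies 19 mm behind it; z points along the fingers, y is the direction in which the jaws open and shut (so a half turn about z gives the same grasp; the last joint's range is limited). The gripper opens to 85 mm and grips with 20 to 120 N. Pads are 22 mm wide; open, the fingers measure 114 mm over their backs; the gripper's body (76 mm by 85 mm) begins 54 mm behind the grasp point. The pads swing forward as they close: fully open they stand 13 mm farther back than shut.
Start: joints at [1.047, 0.276, 1.505, -0, 1.361, -0.121], TCP at [0.225, 0.529, 0.231] pointing down, gripper open.
Joint ranges: [-2.89, 2.89], [-0.75, 2.08], [0.22, 2.7], [-1.18, 4.32], [0.11, 2.71], [-2.7, 2.7]. Speed limits (rad/s): [2.57, 2.57, 3.14, 3.14, 3.14, 3.14].

### API

Orientations are given as a unit quaternion [w, x, y, z].
In Python, from rig import telemetry, optics, order gives the robot as it stands.
- The arm moves only by the shell command python3 -m creep 'ROWS' [FORCE]. ROWS is a JSON object of lists of equal length, an entry for each row: "slide": the shift along the world's x, y, z normalised to -1 to 1, where 1 is 0.15 m, a list of three; "twist": the turn, a rotation vector about the world's x, y, z normalised to -1 to 1, where 1 is 360 degrees, a list of three; "fingers": the gripper's target within -1 to 1 (fully open at 1, half-way at 0, shut at -1). A call has 1 to 20 rows; each row is the pose to reach, as a shift and turn from the pose commanded when the call began, turning the shorter way round; what a row does not reach only later rows make up. A row lasts 1/10 s, in which the tool goes at most 50 mm and 8.59 degrees, less where a joint would pass 70% of its speed; a pose out of reach is approached as far as the arm can. A call with a number of a shift or a turn outside -1 to 1 is refused whole. A call with a gripper value outside its range is refused whole. The fingers move at their own pace and stop on an object; FORCE is the grip in N (left out, the last holds). Time passes only in rows, so rows that repeat a pose let the fingers close. It gives the time, the measured TCP pose, the force and the opening at its end, in the units of the state.
- telemetry.get_state(): the state, without advancing time (a new reading comes with each control period).
- optics.get_image(name): name is "scene" or "side" or "wrist"; returns a dict with "img" (400x640x3 uint8, blue, green, red), "depth" (400x640 float32, m along the optical axis (not along the pixel's ray), 0 where there is no reading), "fovy" (degrees; the focal length in pixels is half the picture's height over the tangent of half this angle, whatever the lens; pixels are square), "cx", "cy" (the principal point, pixels), "world_from_camera" (4x4, takes a point from camera to world coordinates). Camera axes: x right, y down, z forward; pixel columns grow to the right and rows downward; lengths in m; the calibration is good to about 2 mm. A picture is of the moment at which its call begins.
- order.sign_off(): hands the job in, once; it reports no verdict.
The state is a dict: "clock": time; "qpos": joint angles; "qd": joint speeds; "effort": joint torques, N m; "position": TCP position; "ee_rot": TCP orientation; "contact_force": force on the tool from outside, world axes, zero at the start; "moment": the same for the moment, N m; "width": finger opening in m.
Only numpy, scipy, OpenCV 4.12 (cv2) and the standard library are available. Lean on these libraries where they do the work, as an engineer would, in place of code of your own. Each camera call takes 0.05 s, during which the arm holds its last target.

### The job

Take the aluminium levelling bar out of the white unit's pulled-out tray: its rear end is caught under the hood, so raise its front end over the tray's front panel and draw it out endwise. Lay it flat inside the shallow white work tray without dropping it. Then press the steel release paddle down so that the slide-out tray can retract, and push that tray fully home, leaving the pot and the tub where they are.

Things in the scene. Friction and masses are not known exactly. Their poses are not given: they have to be found in the camera images.
- unit: White low metal bench unit, fixed: 240 deep (x) x 200 wide (y) x 84 mm high. Origin: centre of its underside on the bench. Front faces its own -x; x points into the unit, z up. A slide-out tray leaves through the front opening at x = -120 mm. Hood (top cover) underside 58 mm above the bench, 34 mm above the tray floor: the bar cannot be lifted out level.
- tray (a joint): Slide-out aluminium tray (black mat), m: 0 = home, about 0.12 = latched out (start), grows along the unit's -x. Floor 24 mm above the bench, inside 200 x 110 mm, side walls 20 mm high. Front panel (the lip): 8 mm thick, 170 wide, from 10 to 46 mm above the bench, i.e. 22 mm over the floor; outer face at unit x = -132 mm when home. 3 N friction, stays where left; blocked inwards until released.
- lip (a point): Middle of the top edge of the slide-out tray's front panel (middle of its 8 mm thickness), moves with the tray. Axes as the unit's.
- release (a joint): Release rocker on the tray, rad: 0 = up (latched), 0.18 = fully pressed; the tray is free above about 0.12. Springs back up when let go: 2 N to start, 5 N for full travel at the paddle's middle, which goes down 16 mm. Hold it down for the first 25 mm of the tray's way in; it travels with the tray.
- paddle (a point): Middle of the top face of the release paddle: flat steel plate 48 (unit x) x 38 (y) x 5 mm, standing out in front of the slide-out tray's panel, top 36 mm above the bench when up. The point lies 24 mm in front of the panel's outer face, 62 mm to the unit's +y of its middle. Closed fingers that press it down and then move towards the unit's +x meet the panel and push the tray.
- bar: Levelling bar, plain aluminium, black end caps, dark groove along its top, 180 (x) x 28 (y) x 16 mm (z), about 0.18 kg, loose. Origin: centre of its underside; x runs along it, -x to the end near the tray's front panel; z up. It lies on the slide-out tray's floor with its rear 60 to 70 mm under the hood.
- bar_front (a point): Middle of the lower edge of the bar's front end (90 mm from its origin along its -x).
- bar_rear (a point): Middle of the lower edge of the bar's rear end (90 mm from its origin along its +x).
- worktray: Shallow white oblong work tray, fixed on the bench, 260 (x) x 130 (y) mm outside, walls 5 mm thick, rim 12 mm high, floor 4 mm thick; inside 250 x 120 mm. Origin: centre of its underside; x along its length, z up.
- pot: Grey-green square plant pot, 85 mm wide and 85 mm high, empty, loose; origin at the centre of its underside. Leave alone.
- tub: White round plastic tub, 90 mm across and 85 mm high, loose; origin at the centre of its underside. Leave alone.
There are look-alikes about, which are no part of the job. Of the things that look like the bar, the middle-sized one is meant.

How it is judged:
On the way, in this order (a step that is already met when the one before it is completed fails the run):
1. the bar's front end is raised above the front panel's top while its rear end is still under the hood (z of bar_front in the frame of unit above 0.046 m and x of bar_rear in the frame of unit above -0.12 m), for 0.05 s.
2. the bar lies flat inside the work tray, let go, with the slide-out tray still out (z of bar in the frame of worktray below 0.008 m and x of bar in the frame of worktray between -0.05 and 0.05 m and y of bar in the frame of worktray between -0.055 and 0.055 m and angle between the z axis of bar and the z axis of worktray, either way round below 0.06 rad and contact force between the fingers and bar below 0.1 N and value of joint tray above 0.1 m), for 0.2 s.
3. the release paddle is pressed down with the tray still out (value of joint release above 0.1 rad and value of joint tray above 0.1 m), for 0.02 s.
At the end, for the whole second after the job is handed in: The slide-out tray is home to within 8 mm with its release back up, and the bar lies flat (within 0.06 rad) and at rest on the floor of the work tray, inside its rim (value of joint tray below 0.008 m and value of joint release below 0.05 rad and z of bar in the frame of worktray below 0.008 m and x of bar in the frame of worktray between -0.05 and 0.05 m and y of bar in the frame of worktray between -0.055 and 0.055 m and angle between the z axis of bar and the z axis of worktray, either way round below 0.06 rad and linear speed of bar below 0.02 m/s); the robot touches nothing.
It fails at once if the bar is dropped: it moves faster than 0.6 m/s while no finger touches it (linear speed of bar above 0.6 m/s and contact force between the fingers and bar below 0.05 N).
It fails at once if the pot is moved by more than 25 mm (distance of pot from where it was at the start of the episode above 0.025 m).
It fails at once if the tub is moved by more than 25 mm (distance of tub from where it was at the start of the episode above 0.025 m).
It also fails if it takes over 58 s, if anything falls off the work surface, if the arm or the gripper's body presses on something with over 40 N, if the wrist force passes 120 N, or if a joint passes its speed limit or range.

## Working session

There is one attempt and no reset: what is moved stays moved. The work goes in short steps, Python scripts to look and compute and a shell command to move; the robot and the scene stay as the last step left them, time stands still between calls to the robot, and variables do not carry over. Pictures are saved under pics/ and viewed, and the job is handed in when it is done.

```bash
ls; mkdir -p pics
cat > h.py <<'E'
import numpy as np,cv2,pickle,math
from rig import telemetry,optics,order
def snap(n,tag):
    d=optics.get_image(n); pickle.dump(d,open(f'pics/{tag}.pkl','wb')); cv2.imwrite(f'pics/{tag}.png',d['img']); return d
def load(tag): return pickle.load(open(f'pics/{tag}.pkl','rb'))
def f(d): return 200/math.tan(math.radians(d['fovy'])/2)
def px(d,u,v,z=None):
    # world point at pixel; z: intersect with plane world z
    F=f(d);r=np.array([(u-d['cx'])/F,(v-d['cy'])/F,1]);T=np.array(d['world_from_camera'])
    if z is None: 
        return (T@np.append(r*d['depth'][int(round(v)),int(round(u))],1))[:3]
    o=T[:3,3];w=T[:3,:3]@r
    return o+w*(z-o[2])/w[2]
def proj(d,p):
    T=np.linalg.inv(np.array(d['world_from_camera']));c=T@np.append(p,1);F=f(d)
    return c[0]/c[2]*F+d['cx'],c[1]/c[2]*F+d['cy']
E
python3 - <<'E'
from h import *
for n in ['scene','side','wrist']:
    d=snap(n,n+'0'); print(n,d['fovy'],d['cx'],d['cy'],np.array(d['world_from_camera']).round(3).tolist())
print(telemetry.get_state())
E
```

```text
pics
scene 45.30241171392642 314.4704167980742 204.45174857708253 [[-0.2, 0.834, -0.514, 1.264], [0.98, 0.164, -0.115, 0.203], [-0.012, -0.526, -0.85, 1.165], [0.0, 0.0, 0.0, 1.0]]
side 46.595904147075046 326.27409956822953 202.88199740911753 [[0.66, -0.593, 0.46, 0.146], [-0.751, -0.512, 0.418, -0.374], [-0.012, -0.622, -0.783, 0.823], [0.0, 0.0, 0.0, 1.0]]
wrist 62.70318084718287 323.48857817178373 201.97757119959965 [[0.392, 0.877, 0.277, 0.155], [0.92, -0.374, -0.118, 0.559], [-0.0, 0.301, -0.954, 0.372], [0.0, 0.0, 0.0, 1.0]]
{'clock': 0.15, 'qpos': array([ 1.04696769e+00,  2.76439940e-01,  1.50583487e+00,  1.53009650e-05,
        1.36069749e+00, -1.20999838e-01]), 'qd': array([-0.00110243, -0.00315438, -0.00387579, -0.00075652, -0.00049627,
       -0.00066394]), 'effort': array([ 1.45352528e-04, -4.17144799e+01, -2.46032417e+01, -2.84896523e-04,
        7.64216005e-03, -1.95919944e-05]), 'position': array([0.22521612, 0.52863445, 0.23064698]), 'ee_rot': array([-2.25671311e-04,  2.00056857e-01,  9.79784047e-01, -6.51908706e-04]), 'contact_force': array([ 0.0591769 ,  0.53804542, -1.16766938]), 'moment': array([-0.07188255,  0.00866564,  0.01433534]), 'width': 0.08495459951286571}
```

View pics/scene0.png

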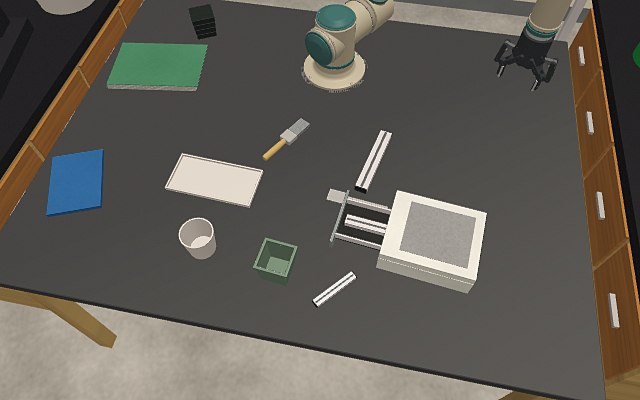

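View pics/side0.png

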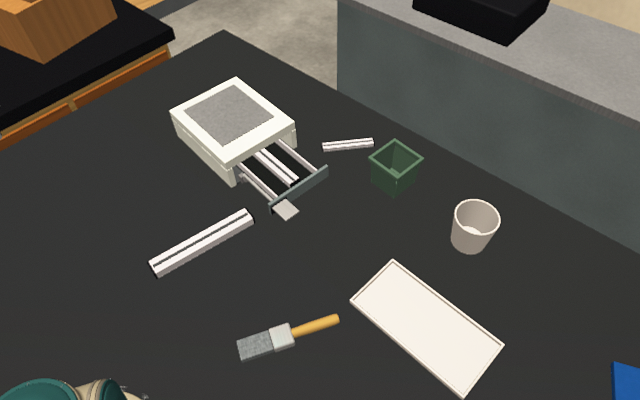

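View pics/wrist0.png

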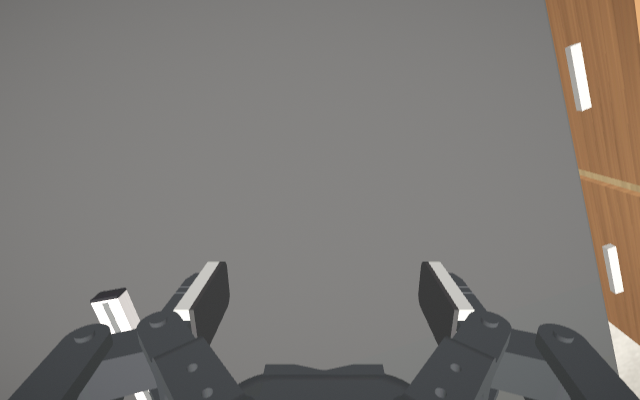

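The scene and side views show the unit (scene ~430,240), the pulled-out tray with the bar inside (~365,225), the paddle (~338,195), the work tray (~214,180), the tub and the pot. I'll enlarge the crops next.

Run:
```python
from h import *
for t,(x0,y0,w,h) in {'scene0':(310,170,200,150),'side0':(160,70,200,150)}.items():
    d=load(t); cv2.imwrite(f'pics/{t}_z.png',cv2.resize(d['img'][y0:y0+h,x0:x0+w],None,fx=4,fy=4,interpolation=cv2.INTER_CUBIC))
d=load('side0'); cv2.imwrite('pics/side0_w.png',cv2.resize(d['img'][250:400,335:535],None,fx=4,fy=4,interpolation=cv2.INTER_CUBIC))
```

```text
(no output)
```

View pics/scene0_z.png

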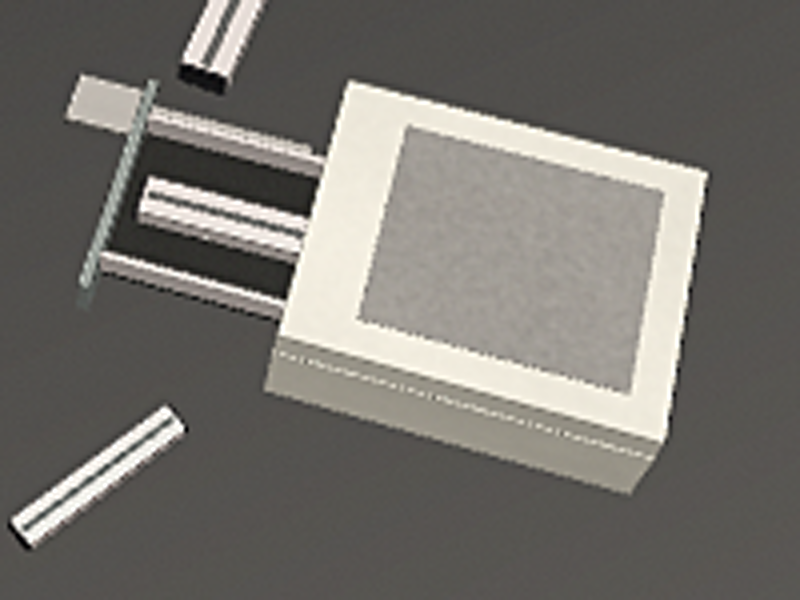

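View pics/side0_z.png

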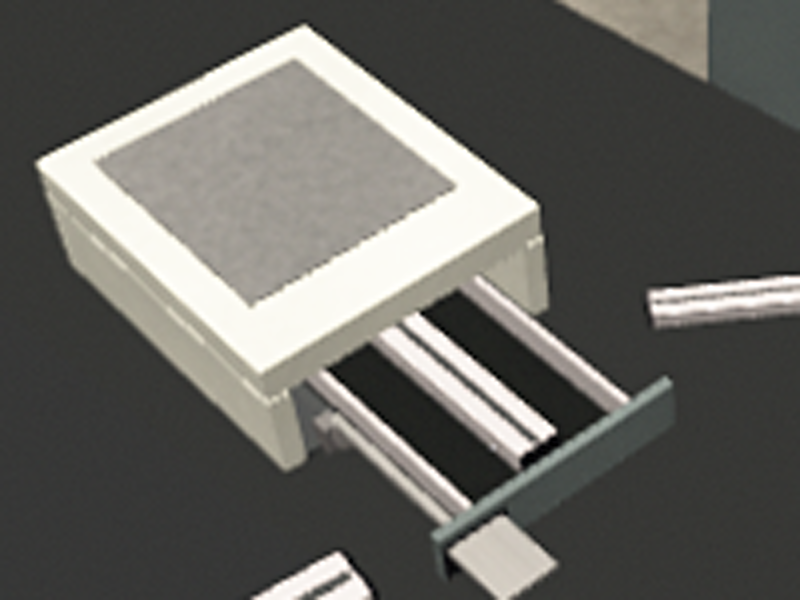

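View pics/side0_w.png

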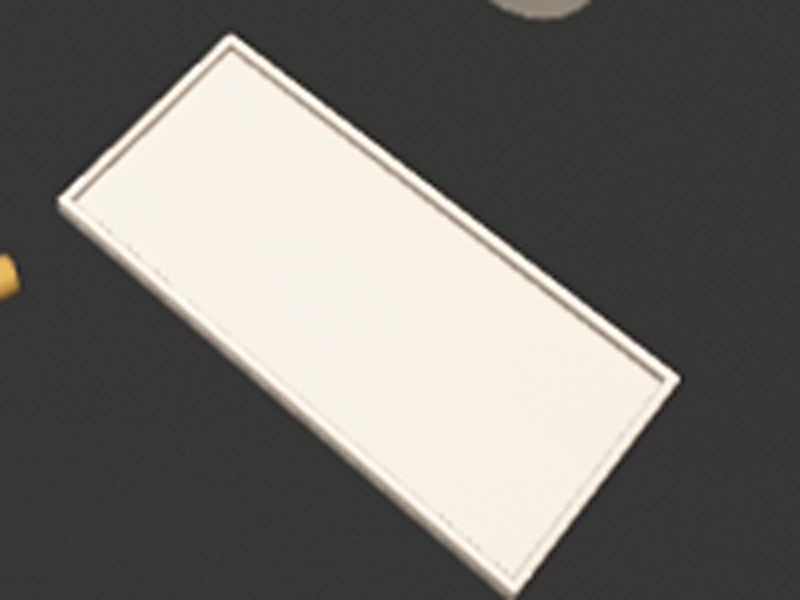

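Run:
```python
from h import *
s=load('side0');c=load('scene0')
def S(u,v,z): return px(s,160+u/4,70+v/4,z).round(4)
def C(u,v,z): return px(c,310+u/4,170+v/4,z).round(4)
def W(u,v,z): return px(s,335+u/4,250+v/4,z).round(4)
print('unit side',[S(*p,.084)[:2].tolist() for p in [(40,162),(305,25),(540,207),(262,375)]])
print('unit scene',[C(*p,.084)[:2].tolist() for p in [(348,82),(708,173),(667,437),(280,338)]])
print('lip side',S(435,540,.046),S(668,380,.046),'scene',C(153,82,.046),C(85,288,.046))
print('bar front side',S(520,453,.04),S(555,430,.04),'hood end',S(375,340,.04),S(408,315,.04))
print('bar front scene',C(150,178,.04),C(143,202,.04),'hood',C(308,215,.04),C(303,238,.04))
print('paddle side',S(500,555,.036),'scene',C(100,103,.036))
print('paddle corners side',[S(*p,.036) for p in [(447,548),(500,517),(557,565),(500,600)]])
print('wt',[W(*p,.012) for p in [(230,35),(62,203),(512,592),(680,380)]])
print('wt scene',[px(c,*p,.012).round(4) for p in [(182,154),(263,171),(250,206),(166,180)]])
print('pot',[px(c,*p,.085).round(3) for p in [(262,238),(298,241),(290,259),(254,256)]],'tub',px(c,197,233,.085))
for n,p in [('pot',(397,155)),('tub',(477,217))]: print(n,px(s,*p,.085).round(3))
```

```text
unit side [[0.5477, 0.4962], [0.7433, 0.4752], [0.7158, 0.2375], [0.5187, 0.2589]]
unit scene [[0.5244, 0.2659], [0.5502, 0.5037], [0.7428, 0.4824], [0.7226, 0.2457]]
lip side [0.5185 0.1295 0.046 ] [0.6868 0.1121 0.046 ] scene [0.5245 0.1348 0.046 ] [0.6924 0.1176 0.046 ]
bar front side [0.5955 0.1417 0.04  ] [0.6207 0.1387 0.04  ] hood end [0.6029 0.2675 0.04  ] [0.6299 0.2677 0.04  ]
bar front scene [0.5982 0.1452 0.04  ] [0.6177 0.1437 0.04  ] hood [0.6062 0.254  0.04  ] [0.6244 0.2529 0.04  ]
paddle side [0.5389 0.1022 0.036 ] scene [0.5424 0.1007 0.036 ]
paddle corners side [array([0.5236, 0.1271, 0.036 ]), array([0.5576, 0.1205, 0.036 ]), array([0.554 , 0.0744, 0.036 ]), array([0.5175, 0.0811, 0.036 ])]
wt [array([ 0.602 , -0.1389,  0.012 ]), array([ 0.4741, -0.1339,  0.012 ]), array([ 0.4602, -0.3878,  0.012 ]), array([ 0.5881, -0.3967,  0.012 ])]
wt scene [array([ 0.4681, -0.3843,  0.012 ]), array([ 0.4824, -0.1261,  0.012 ]), array([ 0.6074, -0.1311,  0.012 ]), array([ 0.5685, -0.3976,  0.012 ])]
pot [array([ 0.735, -0.054,  0.085]), array([0.726, 0.037, 0.085]), array([0.779, 0.029, 0.085]), array([ 0.788, -0.061,  0.085])] tub [ 0.75371103 -0.2216847   0.085     ]
pot [ 0.783 -0.009  0.085]
tub [ 0.747 -0.229  0.085]
```

The front edge of the unit faces world −y (yaw ≈ 84°), the bar front is near (0.608, 0.142), and the work tray centre is near (0.531, −0.262) with its long axis ≈ 87°. I'll move to a hover, turning −71°.

```bash
python3 -m creep '{"slide":[[0.43,-0.4,0],[0.86,-0.79,0],[0.86,-0.79,0],[0.86,-0.79,0],[0.86,-0.79,0],[0.86,-0.79,0]],"twist":[[0,0,-0.02],[0,0,-0.04],[0,0,-0.0667],[0,0,-0.0667],[0,0,-0.0667],[0,0,-0.0667]],"fingers":[0.3,0.3,0.3,0.3,0.3,0.3]}' 60
python3 -m creep '{"slide":[[0.43,-0.4,0],[0.86,-0.79,0],[0.86,-0.79,0],[0.86,-0.79,0],[0.86,-0.79,0],[0.86,-0.79,0]],"twist":[[0,0,-0.02],[0,0,-0.04],[0,0,-0.0667],[0,0,-0.0667],[0,0,-0.0667],[0,0,-0.0667]],"fingers":[0.3,0.3,0.3,0.3,0.3,0.3]}'
python3 -m creep '{"slide":[[0.43,-0.4,-0.1],[0.86,-0.79,-0.2],[0.86,-0.79,-0.2],[0.86,-0.79,-0.2],[0.86,-0.79,-0.2],[0.86,-0.79,-0.2]],"twist":[[0,0,-0.02],[0,0,-0.04],[0,0,-0.0639],[0,0,-0.0639],[0,0,-0.0639],[0,0,-0.0639]],"fingers":[0.3,0.3,0.3,0.3,0.3,0.3]}'
python3 - <<'E'
from h import *
d=snap('wrist','w1'); print(np.array(d['world_from_camera']).round(3).tolist())
E
```

```text
clock: 0.75
position: [0.3544, 0.4103, 0.2311]
ee_rot: [-0.001, 0.4, 0.916, -0.0]
contact_force: [-0.7, 0.1, 0.2]
width: 0.0558
clock: 1.35
position: [0.4826, 0.293, 0.231]
ee_rot: [-0.001, 0.581, 0.814, -0.0]
contact_force: [0.2, 0.1, -0.1]
width: 0.0557
clock: 1.95
position: [0.6112, 0.1753, 0.2009]
ee_rot: [-0.001, 0.731, 0.682, -0.0]
contact_force: [-0.3, 0.6, -0.3]
width: 0.0553
[[0.998, -0.066, -0.022, 0.617], [-0.07, -0.952, -0.298, 0.252], [-0.001, 0.299, -0.954, 0.342], [0.0, 0.0, 0.0, 1.0]]
```

View pics/w1.png

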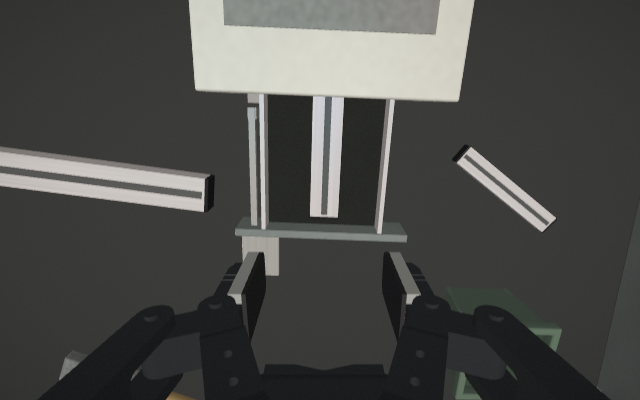

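Wrist view: bar top from the hood (313–343, 97) to its front end (310–338, 216); panel top from (237,220) to (406,238); paddle at (260,255).

Run:
```python
from h import *
d=load('w1'); cv2.imwrite('pics/w1_z.png',cv2.resize(d['img'][80:280,200:420],None,fx=3.6,fy=3,interpolation=cv2.INTER_CUBIC)[:600,:800])
cv2.imwrite('pics/w1_z.png',cv2.resize(d['img'][85:285,200:440],None,fx=3,fy=3,interpolation=cv2.INTER_CUBIC))
for n,p,z in [('hood L',(195,90),.084),('hood R',(461,101),.084),('bar hoodL',(313,97),.04),('bar hoodR',(343,98),.04),('barFL',(310.5,216),.04),('barFR',(338,216.5),.04),('lipL',(237,226),.046),('lipR',(405,234),.046),('paddle',(261,255),.036)]:
    print(n,px(d,*p,z).round(4))
```

```text
hood L [0.5218 0.2649 0.084 ]
hood R [0.7197 0.2432 0.084 ]
bar hoodL [0.6077 0.2542 0.04  ]
bar hoodR [0.6339 0.2515 0.04  ]
barFL [0.5965 0.1439 0.04  ]
barFR [0.6232 0.1415 0.04  ]
lipL [0.5251 0.1408 0.046 ]
lipR [0.6872 0.1211 0.046 ]
paddle [0.5419 0.1035 0.036 ]
```

View pics/w1_z.png

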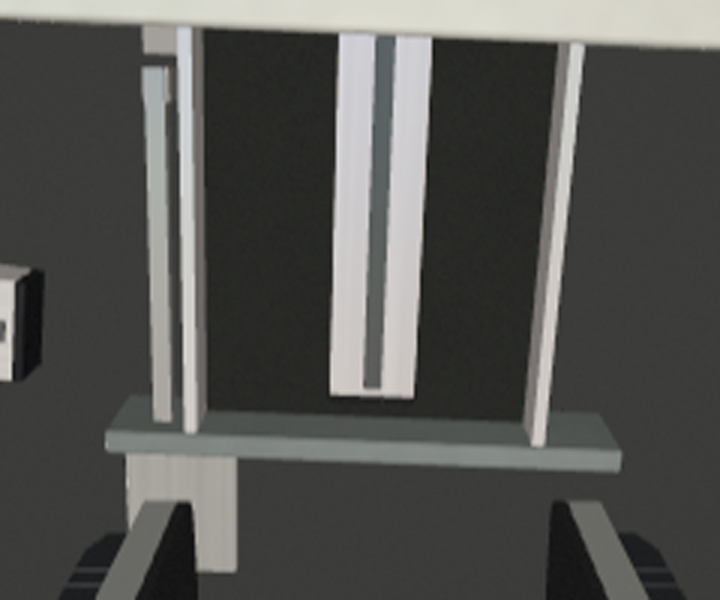

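```bash
python3 -m creep '{"slide":[[0.013,-0.017,-0.2],[0.013,-0.017,-0.4],[0.013,-0.017,-0.6],[0.013,-0.017,-0.8],[0.013,-0.017,-0.93],[0.013,-0.017,-0.93],[0.013,-0.017,-0.93]],"twist":[[0,0,-0.0042],[0,0,-0.0042],[0,0,-0.0042],[0,0,-0.0042],[0,0,-0.0042],[0,0,-0.0042],[0,0,-0.0042]],"fingers":[0.3,0.3,0.3,0.3,0.3,0.3,0.3]}'
python3 - <<'E'
from h import *
snap('wrist','w2');d=snap('side','s2');cv2.imwrite('pics/s2_z.png',cv2.resize(d['img'][60:260,180:400],None,fx=3,fy=3,interpolation=cv2.INTER_CUBIC))
E
```

```text
clock: 2.7
position: [0.6138, 0.1726, 0.0627]
ee_rot: [-0.0, 0.74, 0.672, 0.0]
contact_force: [0.9, -0.4, -0.4]
width: 0.0554
```

View pics/w2.png

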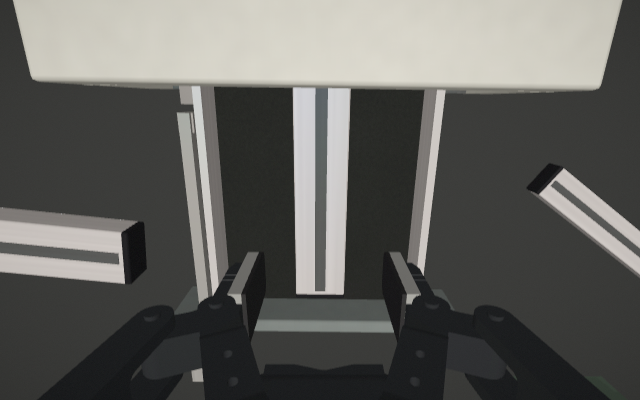

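View pics/s2_z.png

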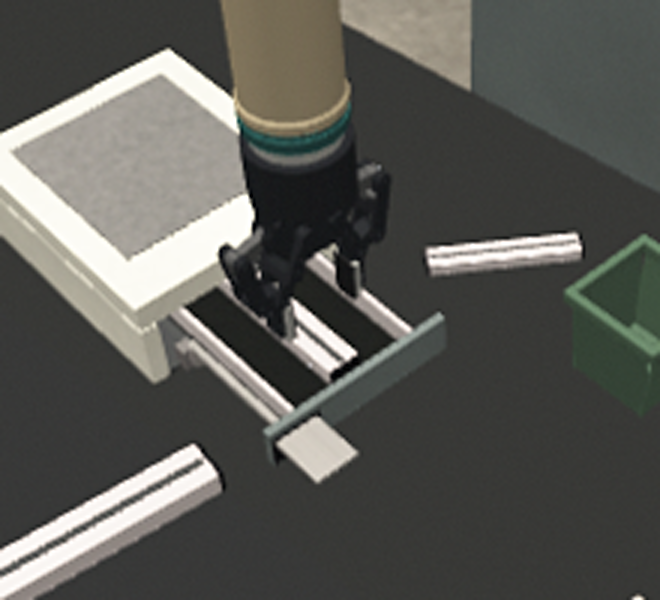

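The fingers (tips at ~(250,255) and (400,255) in the wrist view) straddle the bar and sit between the side walls. Next: lower and grip.

```bash
python3 -m creep '{"slide":[[0,0,-0.1],[0,0,-0.18],[0,0,-0.22],[0,0,-0.22],[0,0,-0.22]],"twist":[[0,0,0],[0,0,0],[0,0,0],[0,0,0],[0,0,0]],"fingers":[0.3,0.3,0.3,0.3,0.3]}'
python3 -m creep '{"slide":[[0,0,0],[0,0,0],[0,0,0],[0,0,0],[0,0,0],[0,0,0],[0,0,0]],"twist":[[0,0,0],[0,0,0],[0,0,0],[0,0,0],[0,0,0],[0,0,0],[0,0,0]],"fingers":[-0.6,-0.6,-0.6,-0.6,-0.6,-0.6,-0.6]}' 70
python3 - <<'E'
from h import *
snap('wrist','w3');d=snap('side','s3');cv2.imwrite('pics/s3_z.png',cv2.resize(d['img'][100:240,200:360],None,fx=4,fy=4,interpolation=cv2.INTER_CUBIC))
E
```

```text
clock: 3.3
position: [0.6146, 0.171, 0.0291]
ee_rot: [0.0, 0.741, 0.672, 0.0]
contact_force: [0.5, -0.6, 0.0]
width: 0.0557
clock: 4.0
position: [0.6147, 0.171, 0.0297]
ee_rot: [0.0, 0.741, 0.672, 0.0]
contact_force: [-2.3, -0.5, 5.6]
width: 0.0261
```

View pics/w3.png

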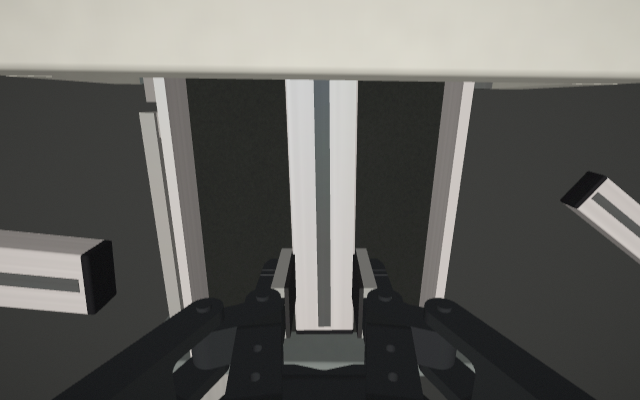

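View pics/s3_z.png

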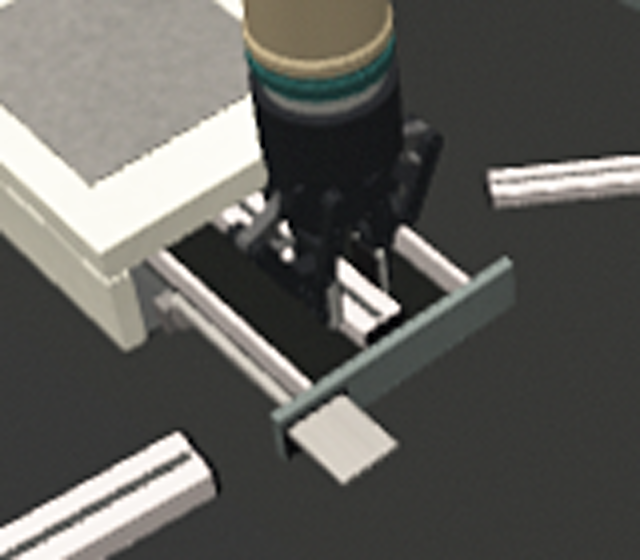

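Gripped at 26 mm opening, 5.6 N upward. Now tilting the front up 11.5° about the rear lower edge.

```bash
python3 -m creep '{"slide":[[0,0.002,0.04],[0,0.005,0.075],[0.001,0.009,0.11],[0.001,0.014,0.145],[0.002,0.02,0.18],[0.003,0.027,0.213],[0.003,0.027,0.213],[0.003,0.027,0.213]],"twist":[[-0.0053,0.0005,0],[-0.0106,0.001,0],[-0.0159,0.0015,0],[-0.0212,0.002,0],[-0.0265,0.0026,0],[-0.0318,0.0031,0],[-0.0318,0.0031,0],[-0.0318,0.0031,0]],"fingers":[-0.6,-0.6,-0.6,-0.6,-0.6,-0.6,-0.6,-0.6]}' 70
python3 - <<'E'
from h import *
snap('wrist','w4');d=snap('side','s4');cv2.imwrite('pics/s4_z.png',cv2.resize(d['img'][100:240,200:360],None,fx=4,fy=4,interpolation=cv2.INTER_CUBIC))
E
```

```text
clock: 4.9
position: [0.6145, 0.1751, 0.0601]
ee_rot: [0.067, 0.737, 0.668, -0.074]
contact_force: [-0.1, -0.1, -1.8]
width: 0.0258
```

View pics/s4_z.png

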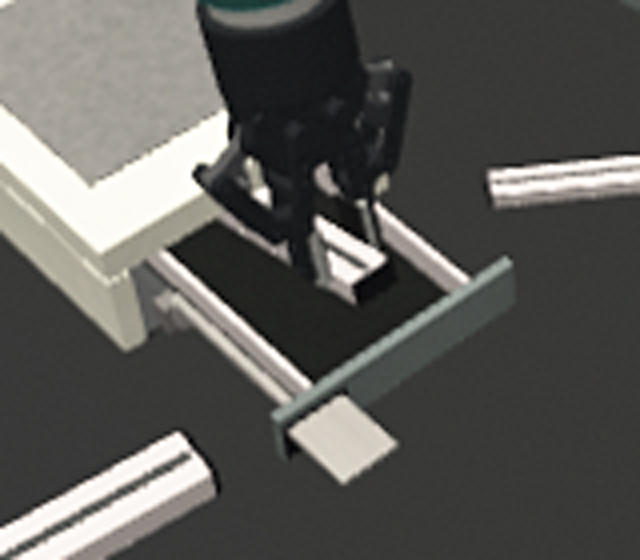

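View pics/w4.png

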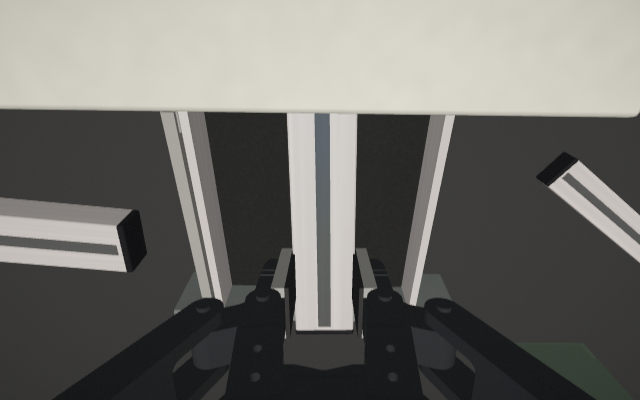

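The tool carries the bar's full weight (−1.8 N), and its front end is clear above the panel. Drawing it out along its own axis, then up.

```bash
python3 -m creep '{"slide":[[-0.006,-0.065,0.013],[-0.018,-0.185,0.038],[-0.03,-0.31,0.063],[-0.041,-0.43,0.088],[-0.053,-0.55,0.112],[-0.06,-0.62,0.127],[-0.065,-0.67,0.2],[-0.065,-0.72,0.32],[-0.065,-0.77,0.44],[-0.065,-0.8,0.5],[-0.065,-0.8,0.5],[-0.065,-0.8,0.5]],"twist":[[0,0,0],[0,0,0],[0,0,0],[0,0,0],[0,0,0],[0,0,0],[0,0,0],[0,0,0],[0,0,0],[0,0,0],[0,0,0],[0,0,0]],"fingers":[-0.6,-0.6,-0.6,-0.6,-0.6,-0.6,-0.6,-0.6,-0.6,-0.6,-0.6,-0.6]}'
python3 - <<'E'
from h import *
snap('scene','c5');d=snap('side','s5')
E
```

```text
clock: 6.2
position: [0.6048, 0.0553, 0.1356]
ee_rot: [0.067, 0.737, 0.668, -0.074]
contact_force: [-0.3, 0.0, -1.5]
width: 0.0262
```

View pics/s5.png

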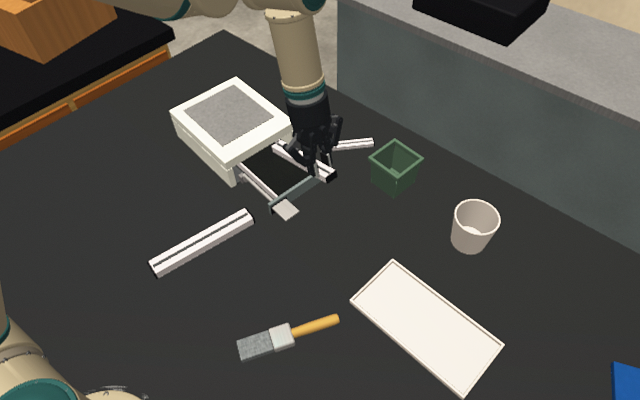

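The bar is out and clear. Next: level it and travel towards the work tray.

```bash
python3 -m creep '{"slide":[[-0.05,-0.1,0.05],[-0.15,-0.25,0.1],[-0.25,-0.45,0.15],[-0.37,-0.65,0.15],[-0.47,-0.83,0.15],[-0.5,-0.93,0.15],[-0.5,-0.93,0.15],[-0.5,-0.93,0.15]],"twist":[[0.005,-0.0005,0],[0.01,-0.001,0],[0.016,-0.0015,0],[0.022,-0.002,0],[0.028,-0.0026,0],[0.0318,-0.0031,0],[0.0318,-0.0031,0],[0.0318,-0.0031,0]],"fingers":[-0.6,-0.6,-0.6,-0.6,-0.6,-0.6,-0.6,-0.6]}'
python3 -m creep '{"slide":[[0,-0.1,0],[0,-0.3,0],[0,-0.5,0],[0,-0.65,0],[0,-0.76,0],[0,-0.8,0],[0,-0.8,0],[0,-0.8,0]],"twist":[[0,0,0.001],[0,0,0.002],[0,0,0.003],[0,0,0.004],[0,0,0.005],[0,0,0.0067],[0,0,0.0067],[0,0,0.0067]],"fingers":[-0.6,-0.6,-0.6,-0.6,-0.6,-0.6,-0.6,-0.6]}'
python3 - <<'E'
from h import *
snap('wrist','w6');d=snap('side','s6')
E
```

```text
clock: 7.1
position: [0.5299, -0.0843, 0.1577]
ee_rot: [-0.0, 0.741, 0.671, -0.0]
contact_force: [-0.3, -0.1, -2.4]
width: 0.026
clock: 7.9
position: [0.5302, -0.203, 0.158]
ee_rot: [-0.001, 0.726, 0.687, 0.0]
contact_force: [-0.4, -0.1, -2.0]
width: 0.0259
```

View pics/w6.png

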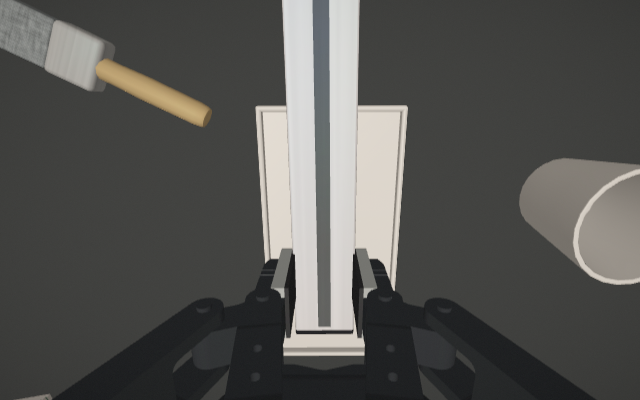

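View pics/s6.png

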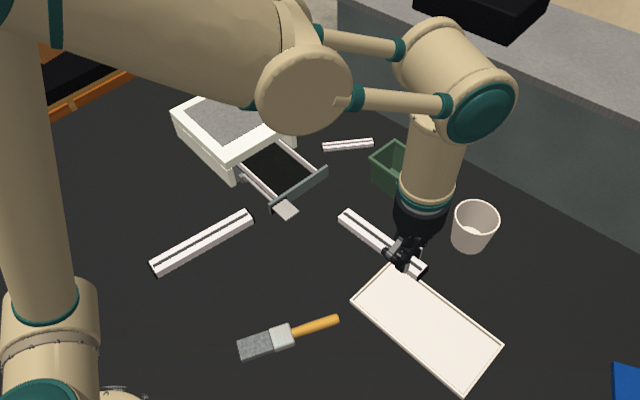

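Run:
```python
from h import *
d=load('w6');print(telemetry.get_state()['position'])
a=px(d,256.5,106.5,.012);b=px(d,407.5,106.5,.012);c=px(d,325,354.5,.012)
print(a,b,c,'mid rear',(a+b)/2, 'yaw perp',np.degrees(np.arctan2(b[0]-a[0],-(b[1]-a[1]))))
```

```text
[ 0.5301569  -0.20309233  0.1581992 ]
[ 0.47826153 -0.12924663  0.012     ] [ 0.60490822 -0.13619039  0.012     ] [ 0.52208052 -0.3874627   0.012     ] mid rear [ 0.54158488 -0.13271851  0.012     ] yaw perp 86.86173647055166
```

```bash
python3 -m creep '{"slide":[[0,-0.1,0],[0,-0.3,0],[0,-0.5,-0.05],[0,-0.65,-0.15],[0,-0.76,-0.3],[0.003,-0.795,-0.45],[0.003,-0.795,-0.6],[0.003,-0.795,-0.7],[0.003,-0.795,-0.72],[0.003,-0.795,-0.72],[0.003,-0.795,-0.72]],"twist":[[0,0,0],[0,0,0],[0,0,0],[0,0,0],[0,0,0],[0,0,0],[0,0,0],[0,0,0],[0,0,0],[0,0,0],[0,0,0]],"fingers":[-0.6,-0.6,-0.6,-0.6,-0.6,-0.6,-0.6,-0.6,-0.6,-0.6,-0.6]}'
python3 - <<'E'
from h import *
snap('wrist','w7');d=snap('side','s7');cv2.imwrite('pics/s7_z.png',cv2.resize(d['img'][240:400,335:535],None,fx=4,fy=3.7,interpolation=cv2.INTER_CUBIC))
E
```

```text
clock: 9.1
position: [0.5312, -0.3244, 0.0513]
ee_rot: [0.001, 0.727, 0.687, 0.0]
contact_force: [-0.5, 0.8, -1.2]
width: 0.0256
```

View pics/s7_z.png

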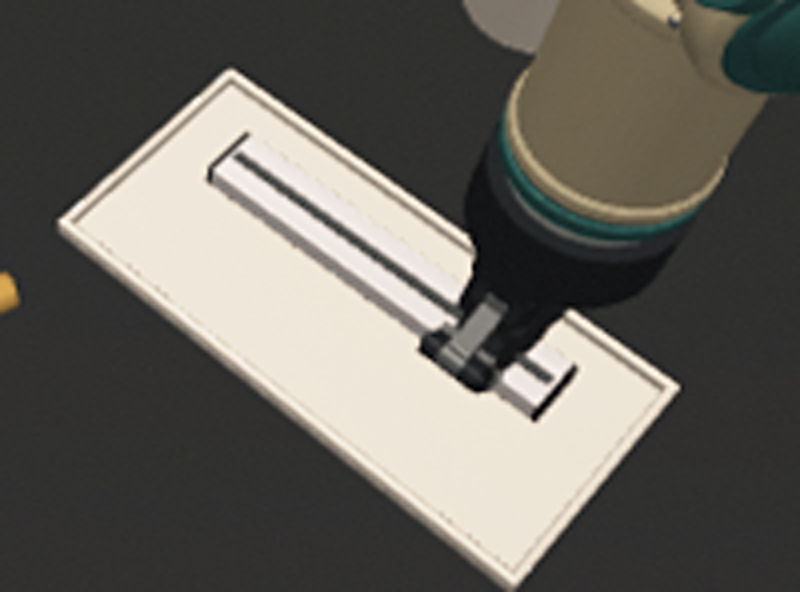

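View pics/w7.png

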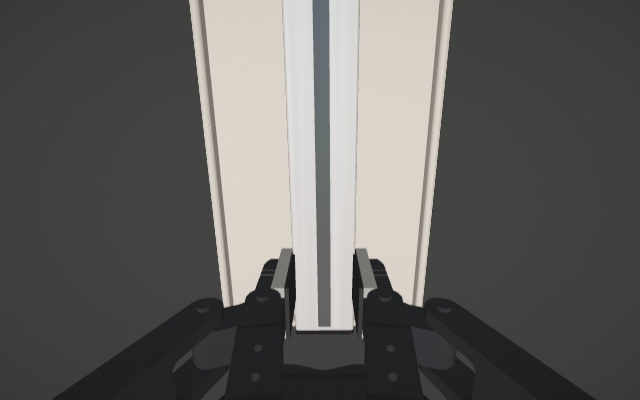

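The bar is centred over the work tray. Lowering slowly.

```bash
python3 -m creep '{"slide":[[0,0,-0.07],[0,0,-0.14],[0,0,-0.2],[0,0,-0.235],[0,0,-0.25],[0,0,-0.26],[0,0,-0.26]],"twist":[[0,0,0],[0,0,0],[0,0,0],[0,0,0],[0,0,0],[0,0,0],[0,0,0]],"fingers":[-0.6,-0.6,-0.6,-0.6,-0.6,-0.6,-0.6]}'
```

```text
clock: 9.9
position: [0.5306, -0.3238, 0.0112]
ee_rot: [0.0, 0.727, 0.687, 0.0]
contact_force: [0.1, 0.3, -1.8]
width: 0.0258
```

```bash
python3 -m creep '{"slide":[[0,0,-0.007],[0,0,-0.013],[0,0,-0.013]],"twist":[[0,0,0],[0,0,0],[0,0,0]],"fingers":[-0.6,-0.6,-0.6]}'
```

```text
clock: 10.2
position: [0.5309, -0.324, 0.0098]
ee_rot: [0.001, 0.727, 0.687, 0.0]
contact_force: [-0.2, -0.4, 0.1]
width: 0.0259
```

The tray floor now carries the bar's weight (0.1 N). Releasing.

```bash
python3 -m creep '{"slide":[[0,0,0],[0,0,0],[0,0,0],[0,0,0],[0,0,0],[0,0,0],[0,0,0.2],[0,0,0.5],[0,0,0.8],[0,0,1],[0,0,1],[0,0,1]],"twist":[[0,0,0],[0,0,0],[0,0,0],[0,0,0],[0,0,0],[0,0,0],[0,0,0],[0,0,0],[0,0,0],[0,0,0],[0,0,0],[0,0,0]],"fingers":[0.1,0.1,0.1,0.1,0.1,0.1,0.1,0.1,0.1,0.1,0.1,0.1]}'
python3 - <<'E'
from h import *
snap('wrist','w8')
d=snap('side','s8');cv2.imwrite('pics/s8_z.png',cv2.resize(d['img'][240:400,335:535],None,fx=4,fy=3.7,interpolation=cv2.INTER_CUBIC))
E
```

```text
clock: 11.4
position: [0.5306, -0.3238, 0.16]
ee_rot: [0.001, 0.727, 0.687, 0.0]
contact_force: [-0.5, -0.3, -0.5]
width: 0.0474
```

View pics/w8.png

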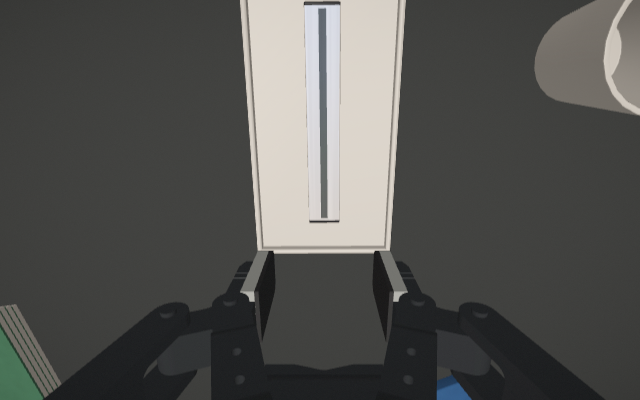

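View pics/s8_z.png

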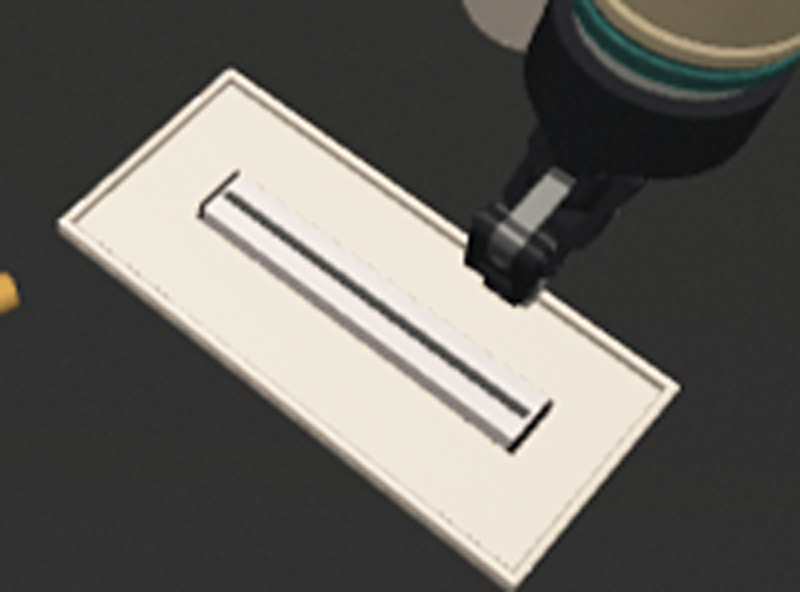

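The bar lies flat and central in the work tray. Next comes the paddle, but first I'll check the clearance to the long look-alike bar.

Run:
```python
from h import *
d=load('w1')
for p in [(213,177),(206,174),(206,211)]: print(px(d,*p,.02).round(4),px(d,*p).round(4))
print('unit front L low',px(d,195,90).round(4), 'paddle depth',px(d,261,255).round(4),px(d,261,268).round(4))
```

```text
[0.5008 0.1851 0.02  ] [0.4949 0.1817 0.0036]
[0.4943 0.1886 0.02  ] [0.4876 0.1852 0.0024]
[0.4874 0.1498 0.02  ] [0.4865 0.1491 0.0178]
unit front L low [ 0.4906  0.2692 -0.0005] paddle depth [0.5847 0.1878 0.2101] [0.5844 0.1824 0.2119]
```

```bash
python3 -m creep '{"slide":[[0.01,0.2,0],[0.02,0.45,0],[0.03,0.7,0],[0.03,0.95,0],[0.03,0.95,0],[0.03,0.95,0]],"twist":[[0,0,0],[0,0,-0.002],[0,0,-0.004],[0,0,-0.006],[0,0,-0.0086],[0,0,-0.0086]],"fingers":[-1,-1,-1,-1,-1,-1]}'
python3 -m creep '{"slide":[[0.01,0.2,0],[0.02,0.45,0],[0.03,0.7,0],[0.03,0.95,0],[0.03,0.95,0],[0.03,0.95,0]],"twist":[[0,0,0],[0,0,0],[0,0,0],[0,0,0],[0,0,0],[0,0,0]],"fingers":[-1,-1,-1,-1,-1,-1]}'
python3 -m creep '{"slide":[[0.01,0.2,0],[0.02,0.45,0],[0.03,0.7,0],[0.043,0.943,-0.2],[0.043,0.943,-0.4],[0.043,0.943,-0.4]],"twist":[[0,0,0],[0,0,0],[0,0,0],[0,0,0],[0,0,0],[0,0,0]],"fingers":[-1,-1,-1,-1,-1,-1]}'
python3 - <<'E'
from h import *
snap('wrist','w9')
d=snap('side','s9');cv2.imwrite('pics/s9_z.png',cv2.resize(d['img'][90:250,180:380],None,fx=4,fy=3.7,interpolation=cv2.INTER_CUBIC))
E
```

```text
clock: 12.1
position: [0.5344, -0.1804, 0.1579]
ee_rot: [-0.001, 0.744, 0.668, -0.001]
contact_force: [0.7, -0.5, 0.4]
width: -0.0001
clock: 12.7
position: [0.5397, -0.0394, 0.1587]
ee_rot: [0.0, 0.745, 0.668, -0.001]
contact_force: [0.3, -0.2, 0.1]
width: -0.0
clock: 13.3
position: [0.5434, 0.1015, 0.0954]
ee_rot: [-0.002, 0.745, 0.667, -0.004]
contact_force: [-0.4, -0.3, 0.1]
width: 0.0004
```

View pics/w9.png

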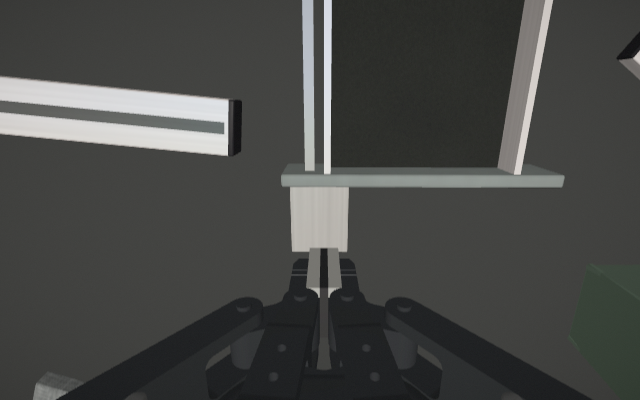

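View pics/s9_z.png

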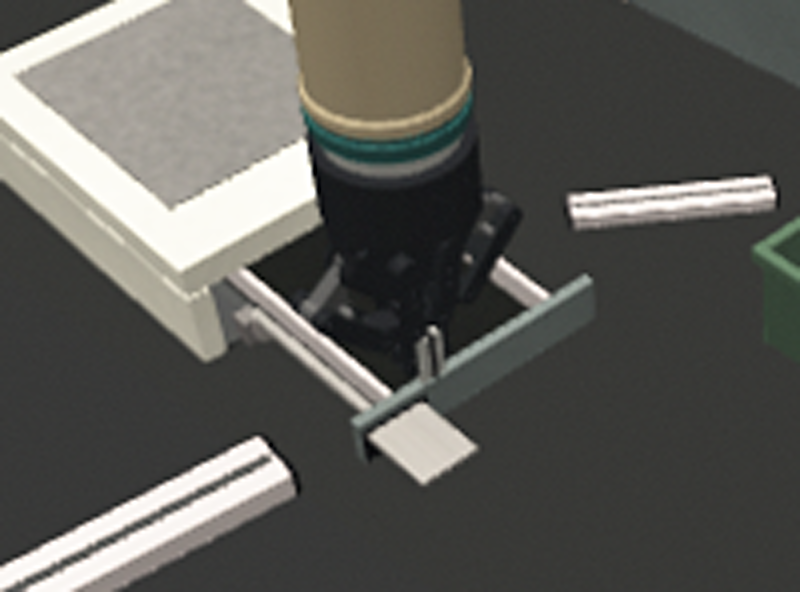

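Run:
```python
from h import *
d=load('w9')
for p,z in [((291,187),.036),((348.5,187),.036),((347.5,251),.036),((292,251),.036),((283,180),.046),((562,181),.046)]: print(px(d,*p,z).round(4))
print(telemetry.get_state()['position'], proj(d,telemetry.get_state()['position']))
```

```text
[0.5255 0.1271 0.036 ]
[0.5615 0.1232 0.036 ]
[0.557 0.079 0.036]
[0.5199 0.0829 0.036 ]
[0.5227 0.1344 0.046 ]
[0.6871 0.116  0.046 ]
[0.54639368 0.1010053  0.09900217] (np.float64(329.1787944536437), np.float64(270.4607454089181))
```

The paddle centre is at (0.541, 0.103) and the tool is above it. Pressing straight down.

```bash
python3 -m creep '{"slide":[[0,0,-0.15],[0,0,-0.3],[0,0,-0.4],[0,0,-0.45],[0,0,-0.49],[0,0,-0.52],[0,0,-0.52],[0,0,-0.52]],"twist":[[0,0,0],[0,0,0],[0,0,0],[0,0,0],[0,0,0],[0,0,0],[0,0,0],[0,0,0]],"fingers":[-1,-1,-1,-1,-1,-1,-1,-1]}'
python3 - <<'E'
from h import *
d=snap('side','s10');cv2.imwrite('pics/s10_z.png',cv2.resize(d['img'][90:250,180:380],None,fx=4,fy=3.7,interpolation=cv2.INTER_CUBIC))
E
```

```text
clock: 14.2
position: [0.5471, 0.1024, 0.0223]
ee_rot: [0.001, 0.745, 0.667, 0.001]
contact_force: [0.4, -4.0, 3.8]
width: 0.0001
```

View pics/s10_z.png

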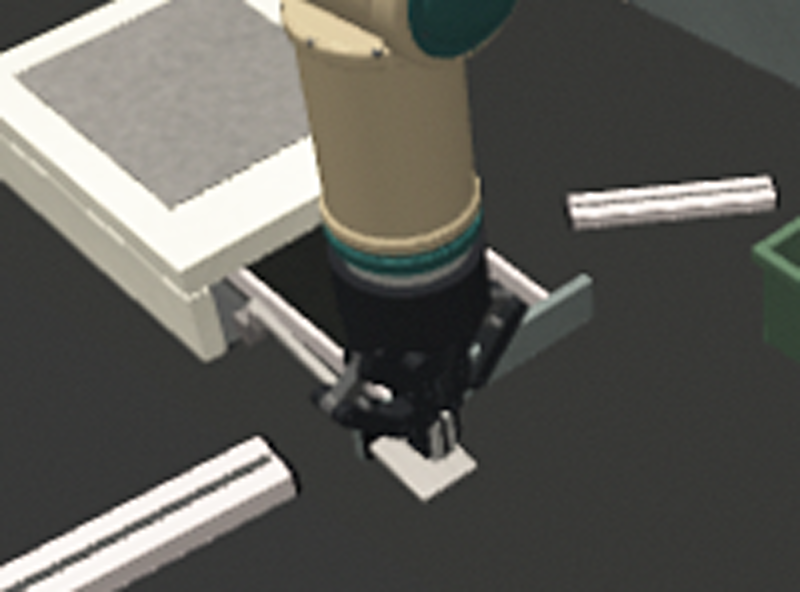

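```bash
python3 -m creep '{"slide":[[0.004,0.04,-0.008],[0.009,0.08,-0.01],[0.013,0.12,-0.01],[0.018,0.16,-0.01],[0.022,0.2,-0.01],[0.026,0.24,-0.01],[0.03,0.28,-0.01],[0.034,0.32,-0.01],[0.038,0.36,-0.01],[0.043,0.4,-0.01],[0.043,0.4,-0.01]],"twist":[[0,0,0],[0,0,0],[0,0,0],[0,0,0],[0,0,0],[0,0,0],[0,0,0],[0,0,0],[0,0,0],[0,0,0],[0,0,0]],"fingers":[-1,-1,-1,-1,-1,-1,-1,-1,-1,-1,-1]}'
python3 - <<'E'
from h import *
snap('wrist','w11')
d=snap('side','s11');cv2.imwrite('pics/s11_z.png',cv2.resize(d['img'][90:250,180:380],None,fx=4,fy=3.7,interpolation=cv2.INTER_CUBIC))
E
```

```text
clock: 15.35
position: [0.5538, 0.1646, 0.0204]
ee_rot: [0.0, 0.745, 0.667, 0.002]
contact_force: [2.0, -0.7, 5.0]
width: -0.0004
```

View pics/s11_z.png

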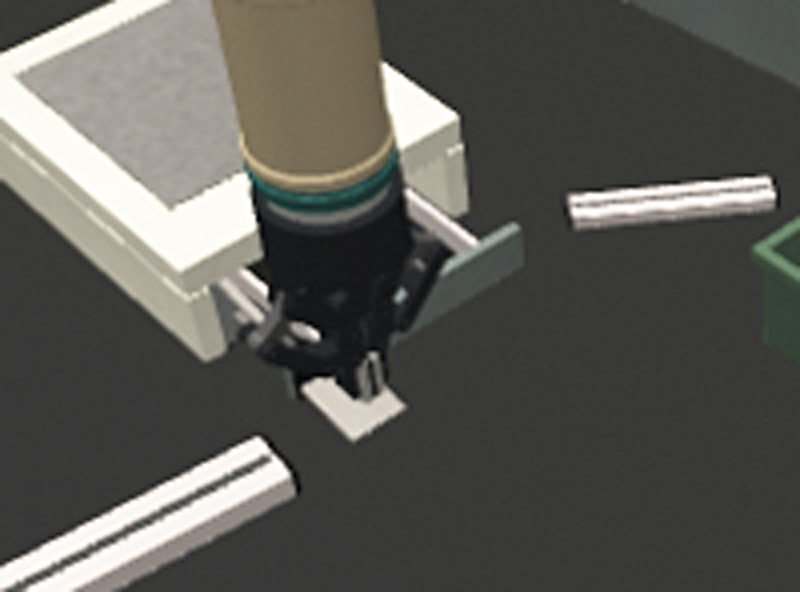

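View pics/w11.png

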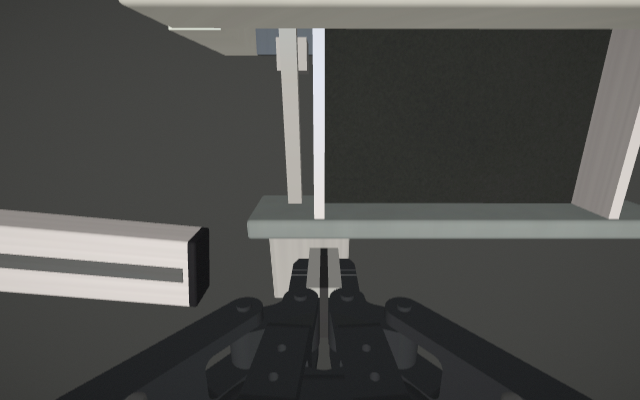

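About 55 mm in. Continuing, slightly higher for clearance over the hood.

```bash
python3 -m creep '{"slide":[[0.004,0.04,0.015],[0.009,0.08,0.03],[0.013,0.12,0.045],[0.018,0.16,0.05],[0.022,0.2,0.05],[0.026,0.24,0.05],[0.03,0.28,0.05],[0.034,0.31,0.05],[0.036,0.33,0.05],[0.036,0.33,0.05]],"twist":[[0,0,0],[0,0,0],[0,0,0],[0,0,0],[0,0,0],[0,0,0],[0,0,0],[0,0,0],[0,0,0],[0,0,0]],"fingers":[-1,-1,-1,-1,-1,-1,-1,-1,-1,-1]}'
python3 - <<'E'
from h import *
snap('wrist','w12')
d=snap('side','s12');cv2.imwrite('pics/s12_z.png',cv2.resize(d['img'][90:250,180:380],None,fx=4,fy=3.7,interpolation=cv2.INTER_CUBIC))
E
```

```text
clock: 16.45
position: [0.5573, 0.2131, 0.0272]
ee_rot: [-0.001, 0.745, 0.667, -0.0]
contact_force: [-0.7, -1.4, 3.5]
width: 0.0002
```

View pics/s12_z.png

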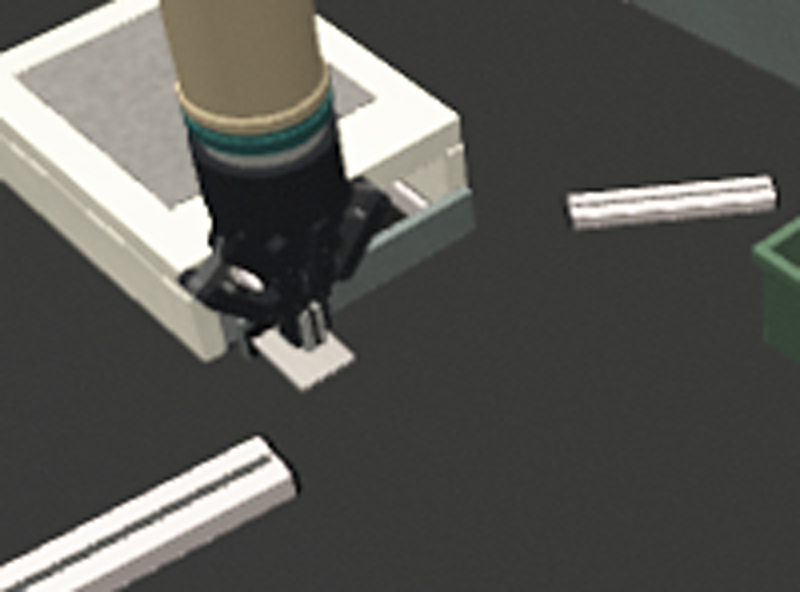

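View pics/w12.png

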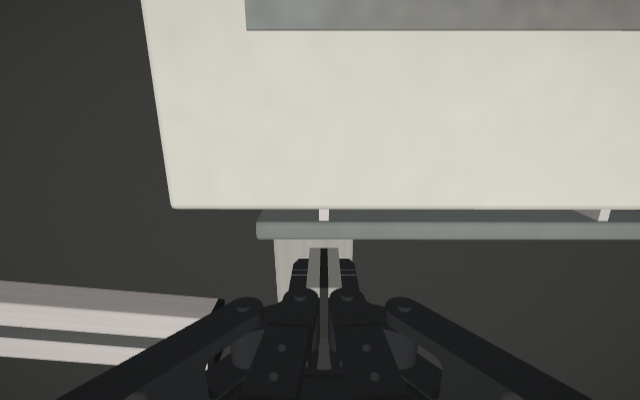

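Run:
```python
from h import *
d=load('w12')
print(px(d,325,238.5,.046),px(d,325,208,.084),px(d,180,208,.084),px(d,600,208,.084))
```

```text
[0.56080435 0.23568635 0.046     ] [0.56343662 0.26122862 0.084     ] [0.52442945 0.26553095 0.084     ] [0.63737616 0.2530734  0.084     ]
```

About 13 mm remain.

```bash
python3 -m creep '{"slide":[[0.003,0.03,0],[0.006,0.055,0],[0.009,0.08,0],[0.01,0.095,0],[0.01,0.095,0]],"twist":[[0,0,0],[0,0,0],[0,0,0],[0,0,0],[0,0,0]],"fingers":[-1,-1,-1,-1,-1]}'
python3 - <<'E'
from h import *
d=snap('wrist','w13');print(telemetry.get_state()['contact_force'])
E
```

```text
clock: 17.05
position: [0.559, 0.227, 0.0273]
ee_rot: [-0.0, 0.745, 0.667, -0.0]
contact_force: [-2.4, -1.4, 4.6]
width: -0.0
[-1.30808623 -0.40675156  3.36046619]
```

View pics/w13.png

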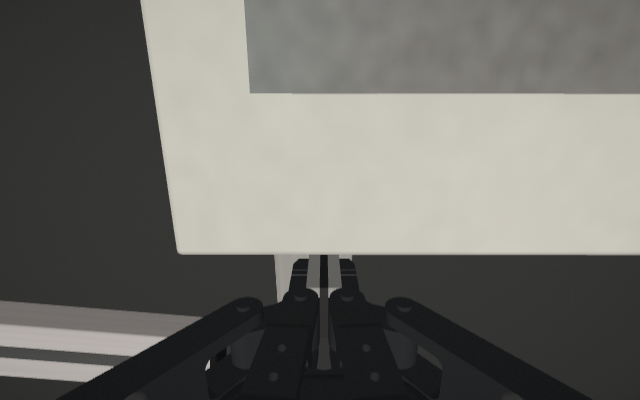

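```bash
python3 -m creep '{"slide":[[0.001,0.01,0],[0.002,0.02,0],[0.002,0.02,0]],"twist":[[0,0,0],[0,0,0],[0,0,0]],"fingers":[-1,-1,-1]}'
python3 -m creep '{"slide":[[0.001,0.01,0],[0.001,0.013,0],[0.001,0.013,0]],"twist":[[0,0,0],[0,0,0],[0,0,0]],"fingers":[-1,-1,-1]}'
```

```text
clock: 17.4
position: [0.5599, 0.2294, 0.0274]
ee_rot: [0.0, 0.745, 0.667, 0.0]
contact_force: [-2.6, -2.7, 3.4]
width: -0.0001
clock: 17.7
position: [0.5603, 0.2314, 0.0275]
ee_rot: [0.0, 0.745, 0.667, 0.0]
contact_force: [0.1, -4.0, 4.3]
width: 0.0001
```

```bash
python3 -m creep '{"slide":[[0.001,0.01,0],[0.002,0.02,0],[0.002,0.02,0]],"twist":[[0,0,0],[0,0,0],[0,0,0]],"fingers":[-1,-1,-1]}'
python3 - <<'E'
from h import *
d=snap('side','s14');cv2.imwrite('pics/s14_z.png',cv2.resize(d['img'][90:250,180:380],None,fx=4,fy=3.7,interpolation=cv2.INTER_CUBIC))
E
```

```text
clock: 18.0
position: [0.5604, 0.2346, 0.0274]
ee_rot: [0.0, 0.745, 0.667, 0.0]
contact_force: [0.2, -4.1, 4.8]
width: -0.0001
```

View pics/s14_z.png

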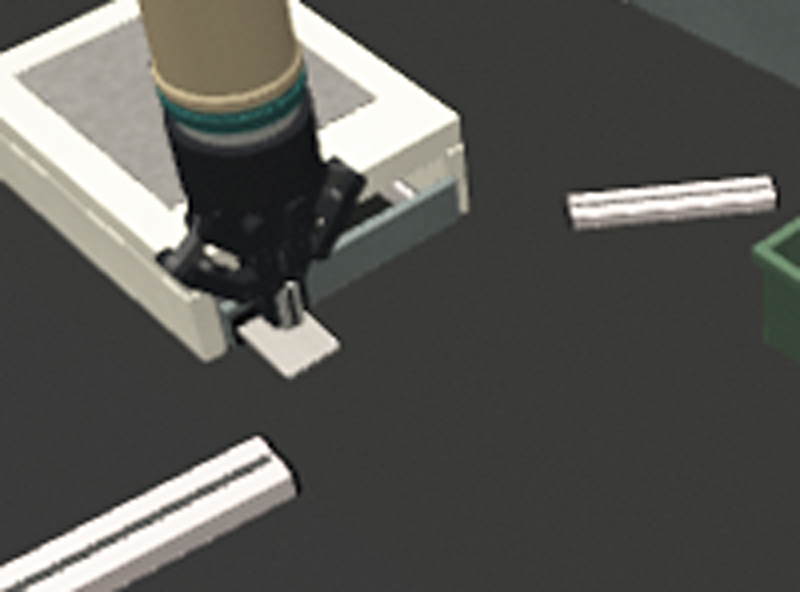

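Force is still only friction (≈4 N); continuing until it meets the stop.

```bash
python3 -m creep '{"slide":[[0.001,0.01,0],[0.002,0.02,0],[0.003,0.03,0],[0.003,0.03,0]],"twist":[[0,0,0],[0,0,0],[0,0,0],[0,0,0]],"fingers":[-1,-1,-1,-1]}'
python3 -m creep '{"slide":[[0.001,0.01,0],[0.002,0.02,0],[0.002,0.02,0]],"twist":[[0,0,0],[0,0,0],[0,0,0]],"fingers":[-1,-1,-1]}'
```

```text
clock: 18.45
position: [0.5605, 0.2372, 0.0274]
ee_rot: [0.001, 0.744, 0.668, -0.001]
contact_force: [0.1, -9.0, 6.1]
width: 0.0002
clock: 18.75
position: [0.5604, 0.2372, 0.0275]
ee_rot: [0.003, 0.744, 0.668, -0.003]
contact_force: [-0.2, -17.0, 8.5]
width: 0.0001
```

The arm stops at y = 0.2372 as the force rises to 17 N: the tray is at its stop. Relaxing the push, then rising straight up and clear.

```bash
python3 -m creep '{"slide":[[-0.001,-0.015,0],[-0.002,-0.025,0.01],[-0.002,-0.025,0.06],[-0.002,-0.025,0.13],[-0.002,-0.025,0.3],[-0.002,-0.025,0.6],[-0.002,-0.025,0.9],[-0.002,-0.3,1],[-0.002,-0.6,1],[-0.1,-0.9,1],[-0.2,-1,1],[-0.2,-1,1]],"twist":[[0,0,0],[0,0,0],[0,0,0],[0,0,0],[0,0,0],[0,0,0],[0,0,0],[0,0,0],[0,0,0],[0,0,0],[0,0,0],[0,0,0]],"fingers":[-1,-1,-1,-1,-1,-1,-1,-1,-1,-1,-1,-1]}'
python3 - <<'E'
from h import *
d=snap('wrist','w15')
d=snap('side','s15');cv2.imwrite('pics/s15_z.png',cv2.resize(d['img'][90:250,180:380],None,fx=4,fy=3.7,interpolation=cv2.INTER_CUBIC))
E
```

```text
clock: 19.95
position: [0.5291, 0.0913, 0.1776]
ee_rot: [-0.001, 0.746, 0.666, 0.0]
contact_force: [1.1, 0.4, -0.1]
width: -0.0003
```

View pics/s15_z.png

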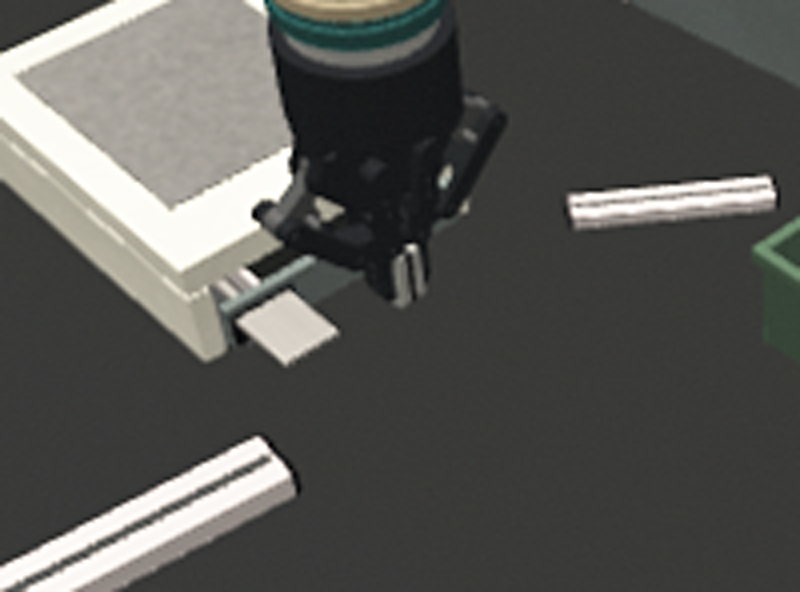

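View pics/w15.png

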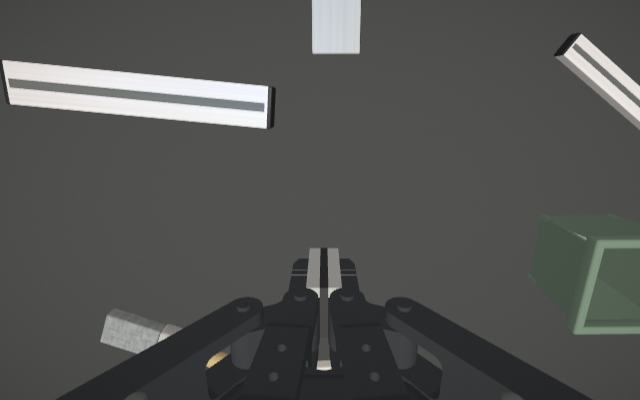

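View pics/s15.png

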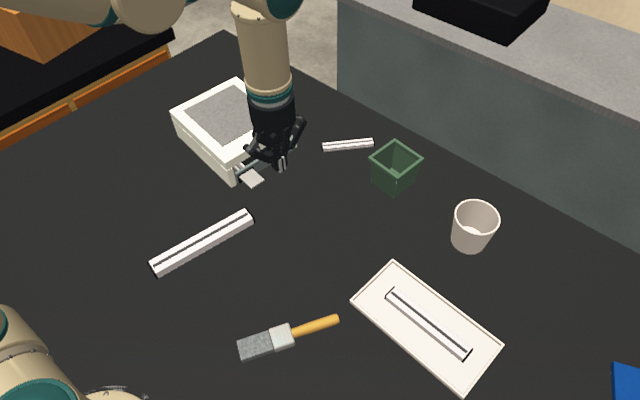

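```bash
python3 -m creep '{"slide":[[-0.3,-0.3,0],[-0.6,-0.6,0],[-0.9,-0.9,0],[-0.9,-0.9,0],[-0.9,-0.9,0]],"twist":[[0,0,0],[0,0,0],[0,0,0],[0,0,0],[0,0,0]],"fingers":[-1,-1,-1,-1,-1]}'
python3 - <<'E'
from h import *
s=snap('side','s16');cv2.imwrite('pics/s16_z.png',cv2.resize(s['img'][70:220,160:360],None,fx=4,fy=4,interpolation=cv2.INTER_CUBIC))
c=snap('scene','c16');cv2.imwrite('pics/c16_z.png',cv2.resize(c['img'][170:320,310:510],None,fx=4,fy=4,interpolation=cv2.INTER_CUBIC))
E
```

```text
clock: 20.55
position: [0.3935, -0.0439, 0.1774]
ee_rot: [-0.0, 0.746, 0.666, -0.0]
contact_force: [0.0, 0.9, -1.3]
width: 0.0
```

View pics/s16_z.png

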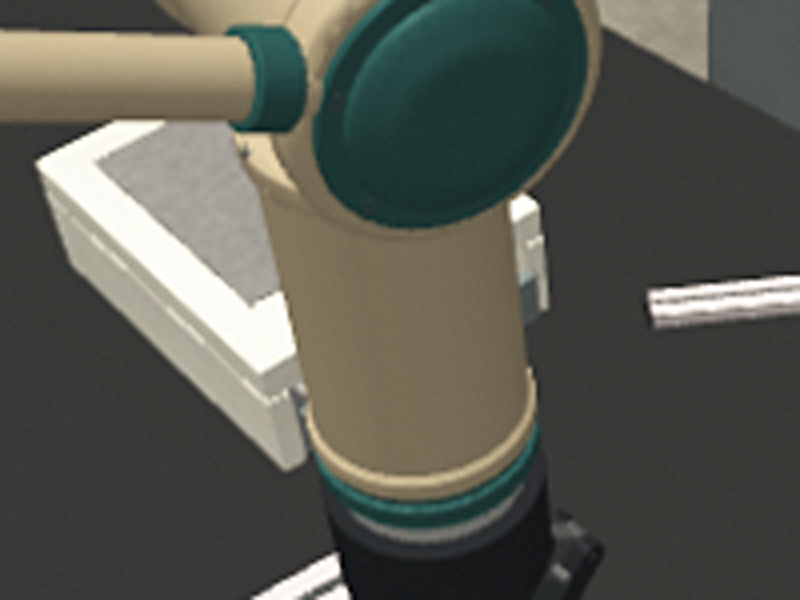

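View pics/c16_z.png

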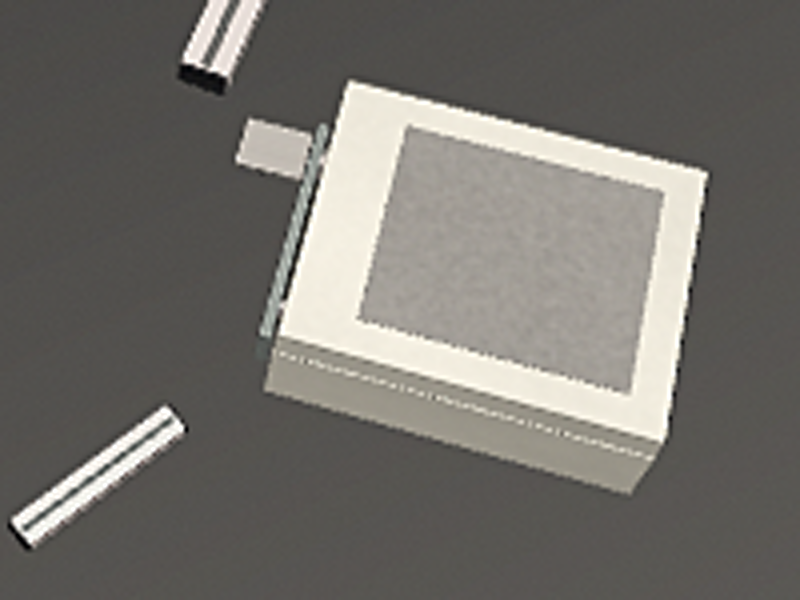

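Run:
```python
from h import *
c=load('c16');o=load('scene0')
def C(u,v,z): return px(c,310+u/4,170+v/4,z)[:2]
u=np.array([.108,.994])
pairs=[((153,82),(325,126),.046),((85,288),(263,338),.046),((80,74),(249,118),.036),((66,120),(236,163),.036)]
for a,b,z in pairs: print((C(*b,z)-C(*a,z)).round(4),((C(*b,z)-C(*a,z))@u).round(4))
# sub-pixel: register the moved paddle/lip vs projected 120 mm shift
for a,b,z in pairs:
    w=np.append(C(*a,z)+.12*u,z); p=proj(c,w); print('pred home',((p[0]-310)*4,(p[1]-170)*4),'seen',b)
```

```text
[0.013  0.1219] 0.1225
[0.0133 0.1189] 0.1196
[0.0135 0.1221] 0.1228
[0.0118 0.1209] 0.1215
pred home (np.float64(321.25696886013407), np.float64(125.3197429967604)) seen (325, 126)
pred home (np.float64(263.6294416805804), np.float64(337.67858296678037)) seen (263, 338)
pred home (np.float64(245.0954562014565), np.float64(116.67048841629492)) seen (249, 118)
pred home (np.float64(233.40398757573848), np.float64(164.0358486481755)) seen (236, 163)
```

The panel and paddle moved about 121.5 mm, so the tray is home with the release up. The pot, tub and bar look unchanged, and the arm touches nothing. I'll check the bar, pot and tub against their earlier pixels and hand in.

Run:
```python
from h import *
a=load('scene0')['img'].astype(int);b=load('c16')['img'].astype(int)
for n,(x0,x1,y0,y1) in {'tub':(175,220,212,262),'pot':(250,302,233,286)}.items(): print(n,abs(a[y0:y1,x0:x1]-b[y0:y1,x0:x1]).mean())
s=load('s15') # bar ends, top
f_=px(s,466,355,.02);r=px(s,388,291,.02);print('bar mid',(f_+r)/2,'len',np.linalg.norm(f_-r))
print(order.sign_off())
```

```text
tub 1.1321481481481481
pot 1.0833333333333333
bar mid [ 0.52835358 -0.26572628  0.02      ] len 0.1769952176078349
the job is handed in; nothing more can be done
None
```

The job is handed in after about 21 s of the 58 s allowed; the interface gives no verdict, so success rests on my own checks.

- **Bar out:** I gripped it near the front end, tilted it about 11.5° over the front panel and drew it out along its own axis. The full weight was on the gripper before I pulled.
- **Bar placed:** I set it down in the work tray until the floor carried its weight, then let go. The last side view puts its middle at (0.528, −0.266), within about 7 mm of the tray centre, and it looks flat.
- **Release and tray:** I pressed the paddle down to about 22 mm above the bench and held it down for the first 60 mm or so of the push. The tray stopped moving when the force rose to 17 N.
- **Tray home:** In the scene camera the panel and paddle had moved 119.6 to 122.8 mm, against about 120 mm expected. The paddle looked back up.
- **Pot and tub:** They look unmoved compared with the first picture, and the arm ended clear of everything.

**Disagreements:** The side and scene cameras differed from each other by 4 to 7 mm, so I took the final positions for gripping, placing and pressing mainly from the wrist camera. My last side picture could not confirm the tray was home because the arm blocked the view; the scene camera confirmed it instead.

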